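# Point the brass air elbow at its arrow

## Task

The brass elbow on one of the three air ports has only been started on its threaded stub. Screw it further on, clockwise seen from above, until its hose tail points the same way as the red arrow on its own collar, then let go. The blue and black elbows are already set: leave them as they are.

Things in the scene. Friction and masses are not known exactly. Their poses are not given: they have to be found in the camera images.
- brass_grip (a point): Brass elbow: square body 28 x 28 mm, 38 mm tall, a level hose tail 22 mm thick on one side. Point: body centre, on the stub's vertical axis, 79 mm above the bench. z up, x along the tail, whose end is 62 mm from the axis; the flats facing +y and -y are clear to grip. Turns about z only; screwing on is clockwise from above, 0.5 to 1.5 rad to the arrow, sinking 0.5 mm per rad; friction 0.12 N m; stays where left.
- arrow_tip (a point): Tip of the flat red arrow on the round collar (72 mm across) under the brass elbow; fixed during a run. The arrow lies level, its top 45 mm above the bench like the collar's, and points straight away from the stub's axis; its tip is 90 mm from that axis. x points along the arrow, z up.
- blue_outlet (a point): End of the hose tail of the blue elbow, of the same make and size, on a port of its own, 83 mm above the bench and 62 mm from its stub's axis; x points out along the tail. Already set: not to be turned.
- black_outlet (a point): End of the hose tail of the black elbow, likewise; x points out along the tail. Already set: not to be turned.
There are look-alikes about, which are no part of the job. Leave any pink look-alike of the part that bears brass_grip alone.

How it is judged:
At the end, for the whole second after the job is handed in: The brass elbow's hose tail points along the red arrow of its collar within about 12 degrees (the arrow's tip lies within 18.5 mm of the line of the tail, on the tail's side) (x of arrow_tip in the frame of brass_grip above 0 m and y of arrow_tip in the frame of brass_grip between -0.0185 and 0.0185 m); the robot touches nothing.
It fails at once if the blue elbow was turned (end of its tail moved by more than 12 mm) (distance of blue_outlet from where it was at the start of the episode above 0.012 m).
It fails at once if the black elbow was turned (end of its tail moved by more than 12 mm) (distance of black_outlet from where it was at the start of the episode above 0.012 m).
It also fails if it takes over 32 s, if anything falls off the work surface, if the arm or the gripper's body presses on something with over 40 N, if the wrist force passes 120 N, or if a joint passes its speed limit or range.

## Robot

A 6-joint arm with a two-finger parallel gripper is mounted at the origin on the work surface. World frame = base frame: x ahead of the robot, y to its left, z up, the work surface at z = 0. Lengths are in m, angles in rad, forces in N, time in s.
With the tool pointing down it reaches from about 0.375 to 0.9 m from the base axis. Payload 3.1 kg.
Tool frame: the origin (TCP) lies between the finger pads; the fingertips stand 25 mm ahead of it and the grasp point (between the pads) lies 6 mm ahead of it; x points along the fingers, y is the direction in which the jaws open and shut, and the axes are right-handed (so a half turn about x gives the same grasp; the last joint's range is limited). The gripper opens to 85 mm and grips with 20 to 120 N. Pads are 22 mm wide; open, the fingers measure 114 mm over their backs; the gripper's body (76 mm by 85 mm) begins 54 mm behind the grasp point. The pads swing forward as they close: fully open they stand 13 mm farther back than shut.
Start: joints at [-1.337, 0.527, 1.433, -0, 1.181, -0.178], TCP at [0.251, -0.572, 0.256] pointing down, gripper open.
Joint ranges: [-3.08, 3.08], [-0.75, 2.2], [0.22, 2.44], [-1.43, 4.57], [0, 2.65], [-2.85, 2.85]. Speed limits (rad/s): [2.79, 2.79, 3.14, 3.14, 3.14, 3.14].

## Interface

Orientations are given as a unit quaternion [x, y, z, w].
In Python, from station import manip, viewer, workorder gives the robot as it stands.
- The arm moves only by the shell command python3 -m crank 'ROWS' [FORCE]. ROWS is JSON, one flat list of numbers, 5 for each row, row after row: the opening, from 0 (shut) to 1 (fully open), then the shift along the world's x, y, z in mm, then the turn about the world's z in rad. A call has 1 to 10 rows; each row is the pose to reach, as a shift and turn from the pose commanded when the call began; what a row does not reach only later rows make up. A row lasts 1/8 s, in which the tool goes at most 62.5 mm and 10.7 degrees, less where a joint would pass 70% of its speed; a pose out of reach is approached as far as the arm can. A call with a gripper value outside its range is refused whole. The fingers move at their own pace and stop on an object; FORCE is the grip in N (left out, the last holds). Time passes only in rows, so rows that repeat a pose let the fingers close. It gives the time, the measured TCP pose, the force and the opening at its end, in the units of the state.
- manip.sense(): the state, without advancing time (a new reading comes with each control period).
- viewer.snapshot(name): name is "scene" or "top" or "wrist"; returns a dict with "img" (400x640x3 uint8, red, green, blue), "range_z" (400x640 float32, m along the optical axis (not along the pixel's ray), 0 where there is no reading), "fx", "fy", "cx", "cy" (pixels), "origin" and "attitude" of the camera in the world. Camera axes: x right, y down, z forward; pixel columns grow to the right and rows downward; lengths in m; the calibration is good to about 2 mm. The wrist camera is an equidistant fisheye: a pixel r from the principal point sees the ray r / f radians off the axis. A picture is of the moment at which its call begins.
- workorder.sign_off(): hands the job in, once; it reports no verdict.
The state is a dict: "t": time; "q": joint angles; "qd": joint speeds; "tau": joint torques, N m; "tcp_pos": TCP position; "tool_rot": TCP orientation; "force": force on the tool from outside, world axes, zero at the start; "ft_torque": the same for the moment, N m; "finger_gap": opening from 0.0 (shut) to 1.0 (fully open).
Only numpy, scipy, OpenCV 4.12 (cv2) and the standard library are available. Lean on these libraries where they do the work, as an engineer would, in place of code of your own. Each camera call takes 0.05 s, during which the arm holds its last target.

## Working session

There is one attempt and no reset: what is moved stays moved. The work goes in short steps, Python scripts to look and compute and a shell command to move; the robot and the scene stay as the last step left them, time stands still between calls to the robot, and variables do not carry over. Pictures are saved under pics/ and viewed, and the job is handed in when it is done.

```bash
mkdir -p pics; ls; python3 - <<'E'
from station import manip, viewer
import cv2,numpy as np
s=manip.sense();print(s['t'],s['tcp_pos'],s['tool_rot'],s['finger_gap'])
for n in['scene','top']:
    d=viewer.snapshot(n);cv2.imwrite(f'pics/{n}0.png',d['img'][:,:,::-1]);np.savez(f'{n}0.npz',**d)
    print(n,d['fx'],d['fy'],d['cx'],d['cy'],d['origin'],d['attitude'])
E
```

```text
pics
0.0 [ 0.25060222 -0.57182667  0.25534627] [-0.69208736 -0.14566772  0.692113   -0.14413744] 0.9949043712842555
scene 364.4474837513977 364.4474837513977 318.7029414859209 203.16468232044784 [ 0.91826425 -0.41504982  0.60897838] [ 0.82571842  0.38169217 -0.1712658  -0.37837573]
top 467.56326750992645 467.56326750992645 316.71033701235615 195.01400930623444 [ 0.39916336 -0.00779887  1.06753751] [-0.70327613  0.70972908 -0.02718943  0.03079054]
```

View pics/scene0.png

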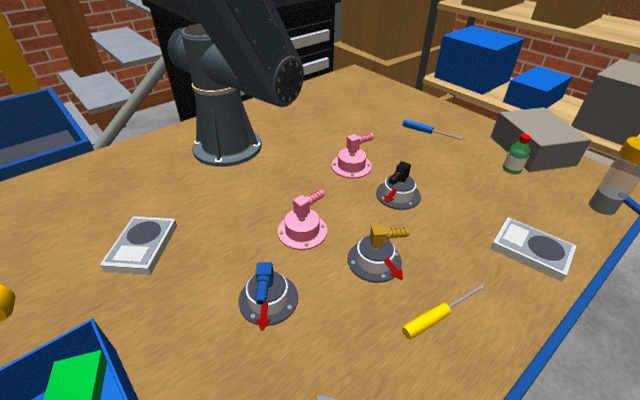

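View pics/top0.png

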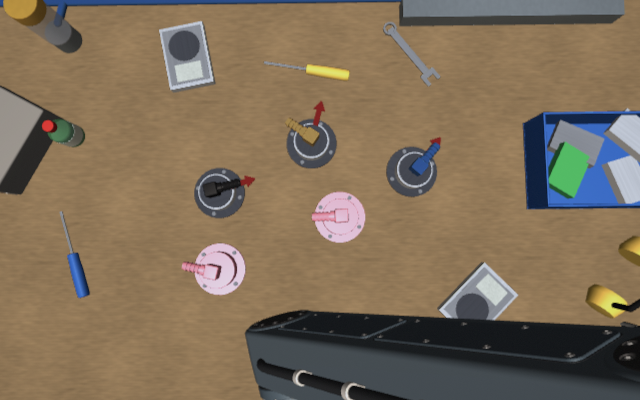

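The top view shows these things that could be mistaken for the target:
- brass elbow: (311,137)
- blue elbow: (418,168)
- black elbow: (212,189)
- pink look-alikes: (340,216) and (215,271)

By the description, the target is the brass one at (311,137), with its red arrow tip at (320,104). Next I'll check a close crop and measure.

```bash
cat > h.py <<'E'
import numpy as np,cv2
from scipy.spatial.transform import Rotation as R
def ray(d,uv,z):
    uv=np.atleast_2d(uv).astype(float)
    v=np.c_[(uv[:,0]-d['cx'])/d['fx'],(uv[:,1]-d['cy'])/d['fy'],np.ones(len(uv))]
    w=R.from_quat(d['attitude']).apply(v);o=np.array(d['origin'])
    return o+w*((z-o[2])/w[:,2])[:,None]
def cloud(d):
    z=d['range_z'];v,u=np.mgrid[:z.shape[0],:z.shape[1]]
    P=np.stack([(u-d['cx'])/d['fx']*z,(v-d['cy'])/d['fy']*z,z],-1)
    return (R.from_quat(d['attitude']).apply(P.reshape(-1,3))+d['origin']).reshape(P.shape)
def masks(img):
    h=cv2.cvtColor(img,cv2.COLOR_RGB2HSV);H,S,V=[h[...,i].astype(int) for i in range(3)]
    red=((H<6)|(H>174))&(S>170)&(V>80)
    return h,red
E
python3 - <<'E'
from h import *
for n,c in(('top',(270,90,90,90)),('scene',(335,210,90,80))):
    d=dict(np.load(n+'0.npz'));u,v,w,h=c
    im=d['img'][v:v+h,u:u+w,::-1];cv2.imwrite(f'pics/{n}crop.png',cv2.resize(im,None,fx=6,fy=6,interpolation=cv2.INTER_NEAREST))
    hs,red=masks(d['img']);P=cloud(d)
    for uv in [(311,137),(303,132),(320,104),(297,124)] if n=='top' else [(378,238),(400,275),(400,233)]:
        print(n,uv,hs[uv[1],uv[0]],P[uv[1],uv[0]].round(4))
E
```

```text
top (311, 137) [ 20 131 162] [0.6013 0.0077 0.0984]
top (303, 132) [ 20 130 157] [0.6146 0.0248 0.0872]
top (320, 104) [  0 189 127] [ 0.6888 -0.0121  0.0378]
top (297, 124) [ 20 137 151] [0.6313 0.0374 0.0899]
scene (378, 238) [ 19 203 113] [0.6168 0.0013 0.0853]
scene (400, 275) [  1 255 167] [ 0.6881 -0.0077  0.0457]
scene (400, 233) [ 21 214 188] [0.6371 0.0435 0.0874]
```

View pics/topcrop.png

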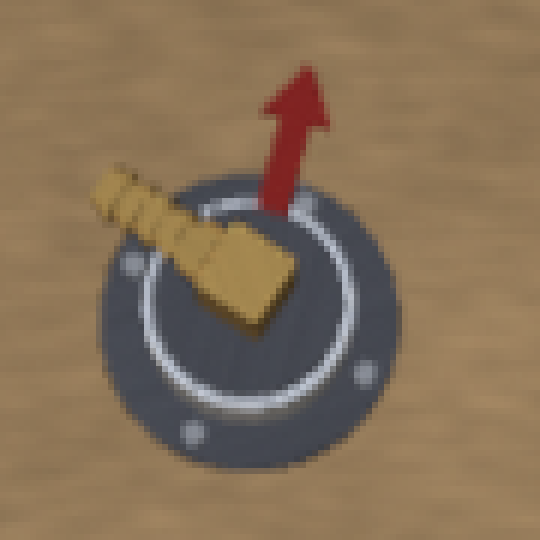

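View pics/scenecrop.png

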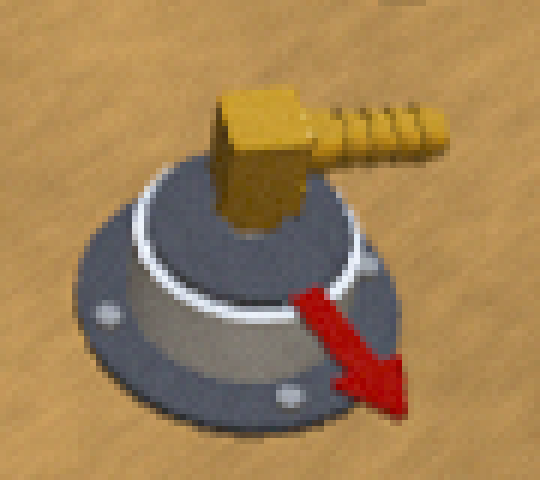

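The crops confirm the brass elbow on its collar. In the top crop the tail runs up and left to about (287,122), and the red arrow tip is at about (321,101). Next I'll compute the geometry.

```bash
python3 - <<'E'
from h import *
d=dict(np.load('top0.npz'));hs,red=masks(d['img'])
H,S,V=[hs[...,i].astype(int) for i in range(3)]
roi=np.zeros(H.shape,bool);roi[90:180,270:360]=1
wh=roi&(S<60)&(V>150)
n,l,st,ce=cv2.connectedComponentsWithStats(wh.astype(np.uint8))
pts=np.argwhere(wh)[:,::-1];pts=np.array([p for p in pts if 14<np.hypot(p[0]-311.7,p[1]-140.5)<21])
e=cv2.fitEllipse(pts.astype(np.float32));print(e);c=ray(d,e[0],.045)[0];print('axis ring',c)
m=roi&red; rp=ray(d,np.argwhere(m)[:,::-1],.045)
def ax(p,c):
    _,_,v=np.linalg.svd((p-p.mean(0))[:,:2],full_matrices=False);v=v[0]
    v=v*np.sign(v@(p.mean(0)-c)[:2]);return np.degrees(np.arctan2(v[1],v[0]))
print('arrow pca',ax(rp,c),'from axis',np.degrees(np.arctan2(*(rp.mean(0)-c)[[1,0]])),len(rp))
far=rp[np.argsort(np.linalg.norm((rp-c)[:,:2],axis=1))[-3:]].mean(0);print('tip',far,np.linalg.norm((far-c)[:2]),np.degrees(np.arctan2(*(far-c)[[1,0]])))
b=roi&(H>=18)&(H<=24)&(S>115)&(V>80)
n,l,st,ce=cv2.connectedComponentsWithStats(b.astype(np.uint8));k=l[137,311];b=l==k;print(st[k])
P=cloud(d)
t=ray(d,np.argwhere(b)[:,::-1],.09)
r=np.linalg.norm((t-c)[:,:2],axis=1);tt=t[r>.025];print('tail pca',ax(tt,c),'from axis',np.degrees(np.arctan2(*(tt.mean(0)-c)[[1,0]])),r.max())
bt=b&(P[...,2]>.093);q=P[bt];print('body top',np.median(q,axis=0),q.mean(0),len(q),(q.min(0)+q.max(0))/2)
from station import manip
s=manip.sense();M=R.from_quat(s['tool_rot']).as_matrix();print(M.round(3));print('jaw yaw',np.degrees(np.arctan2(M[1,1],M[0,1])))
for nm,uv in(('blue',(418,168)),('black',(212,189)),('p1',(340,216))):print(nm,P[uv[1],uv[0]])
print('z at .098', ray(d,(311.7,136.7),.098))
# scene check of axis
d=dict(np.load('scene0.npz'));print('scene ring', ray(d,(335+246/6,210+225/6),.045), 'tip',ray(d,(335+405/6,210+415/6),.045))
E
```

```text
((310.7932434082031, 139.97027587890625), (33.5589599609375, 33.983497619628906), 47.04982376098633)
axis ring [0.60574631 0.00905916 0.045     ]
arrow pca -14.316372782710658 from axis -15.171888532286173 116
tip [ 0.69058181 -0.01363476  0.045     ] 0.08781842485087521 -14.976250370717942
[285 118  34  28 373]
tail pca 55.43356700864701 from axis 56.214750797349744 0.062089137746135455
body top [0.60498227 0.00985402 0.09560691] [0.60284973 0.01000579 0.10782194] 162 [0.51151674 0.01157142 0.58027726]
[[-0.     0.401 -0.916]
 [ 0.002 -0.916 -0.401]
 [-1.    -0.002 -0.   ]]
jaw yaw -66.34913668325433
blue [ 0.53353106 -0.21525618  0.09777974]
black [0.49391826 0.21598927 0.09382564]
p1 [ 0.43480259 -0.05109488  0.09785169]
z at .098 [[0.60198508 0.00622421 0.098     ]]
scene ring [[0.6093644 0.0100097 0.045    ]] tip [[ 0.69730569 -0.01125597  0.045     ]]
```

The axis is at about (0.606, 0.009). The tail is at +56° and the arrow at −14.7°, so it needs about 1.23 rad clockwise. The jaws should open along −34°, which is +0.565 rad from their current yaw. I'll go above the target first.

```bash
python3 -m crank '[1,54,90,0,0.1, 1,107,175,0,0.2, 1,160,262,0,0.3, 1,213,349,0,0.4, 1,266,436,0,0.5, 1,300,500,0,0.565, 1,330,540,0,0.565, 1,355,581,0,0.565, 1,355,581,-40,0.565, 1,355,581,-60,0.565]' 30
python3 - <<'E'
from station import manip,viewer
from h import *
s=manip.sense();M=R.from_quat(s['tool_rot']).as_matrix();print(s['t'],s['tcp_pos'],'yaw',np.degrees(np.arctan2(M[1,1],M[0,1])),s['q'])
for n in ('wrist','scene'):
    d=viewer.snapshot(n);cv2.imwrite(f'pics/{n}1.png',d['img'][:,:,::-1]);np.savez(f'{n}1.npz',**d)
E
```

```text
t: 1.35
tcp_pos: [0.5749, -0.0421, 0.2204]
tool_rot: [0.625, 0.332, -0.624, 0.333]
force: [0.3, -0.8, -0.3]
finger_gap: 1.002
1.35 [ 0.57488166 -0.04211873  0.22039087] yaw -33.956025712758134 [-2.66859639e-01  5.05626017e-01  1.59542214e+00 -1.26268985e-04
  1.03821289e+00  3.25848076e-01]
```

```bash
python3 -m crank '[1,0,0,0,0, 1,0,0,0,0]'
python3 - <<'E'
from station import manip,viewer
from h import *
s=manip.sense();M=R.from_quat(s['tool_rot']).as_matrix();print(s['t'],s['tcp_pos'],'yaw',np.degrees(np.arctan2(M[1,1],M[0,1])))
E
```

```text
t: 1.7
tcp_pos: [0.5731, -0.0451, 0.2205]
tool_rot: [-0.624, -0.331, 0.625, -0.332]
force: [0.3, 0.3, 0.7]
finger_gap: 1.0
1.7 [ 0.57308995 -0.0451082   0.22052425] yaw -34.06111738250291
```

Speed limits left it short of the target. The remaining shift is +33, +54 mm, and I'll use the wrist view from there.

```bash
python3 -m crank '[1,33,54,0,0, 1,33,54,-20,0, 1,33,54,-20,0, 1,33,54,-20,0]'
python3 - <<'E'
from station import manip,viewer
from h import *
s=manip.sense();M=R.from_quat(s['tool_rot']).as_matrix();print(s['t'],s['tcp_pos'],'yaw',np.degrees(np.arctan2(M[1,1],M[0,1])))
for n in ('wrist','scene'):
    d=viewer.snapshot(n);cv2.imwrite(f'pics/{n}2.png',d['img'][:,:,::-1]);np.savez(f'{n}2.npz',**d)
print({k:d[k] for k in d if k not in('img','range_z')})
E
```

```text
t: 2.2
tcp_pos: [0.6063, 0.0086, 0.2009]
tool_rot: [0.625, 0.331, -0.625, 0.332]
force: [0.3, 0.2, 0.4]
finger_gap: 1.002
2.2 [0.60630458 0.00862218 0.20090017] yaw -34.098732736155554
{'fx': 364.4474837513977, 'fy': 364.4474837513977, 'cx': 318.7029414859209, 'cy': 203.16468232044784, 'origin': array([ 0.91826425, -0.41504982,  0.60897838]), 'attitude': array([ 0.82571842,  0.38169217, -0.1712658 , -0.37837573])}
```

View pics/wrist2.png

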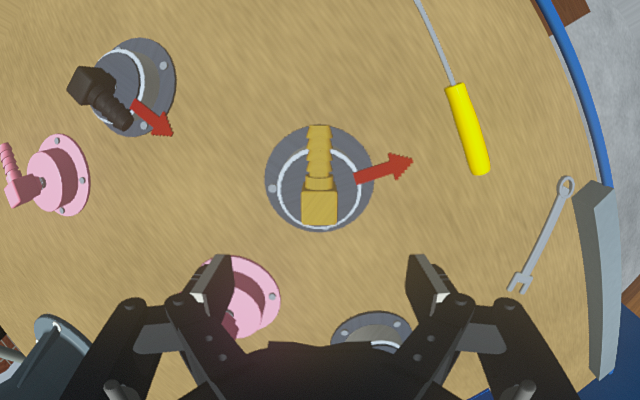

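View pics/scene2.png

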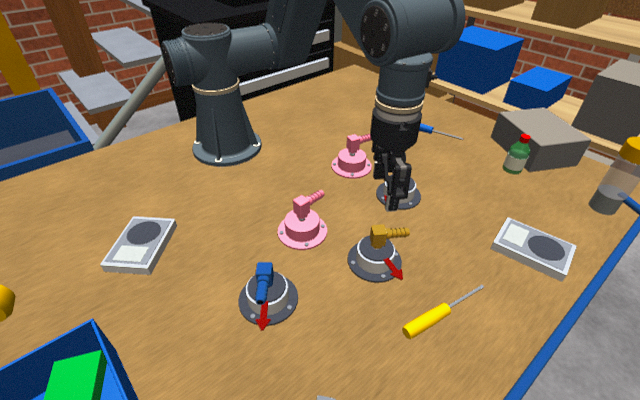

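In the wrist view, the brass body (319,205) sits centred between the jaws (about 223 and 417, midpoint 320), and its tail points straight up the image. The neighbours are clear. I'll descend 116 mm and close.

```bash
python3 -m crank '[1,0,0,-50,0, 1,0,0,-90,0, 1,0,0,-115,0, 1,0,0,-115,0, 0,0,0,-115,0, 0,0,0,-115,0, 0,0,0,-115,0, 0,0,0,-115,0, 0,0,0,-115,0]' 40
python3 - <<'E'
from station import manip,viewer
from h import *
s=manip.sense();M=R.from_quat(s['tool_rot']).as_matrix();print(s['t'],s['tcp_pos'],s['force'],s['ft_torque'],'yaw',np.degrees(np.arctan2(M[1,1],M[0,1])))
d=viewer.snapshot('wrist');cv2.imwrite('pics/wrist3.png',d['img'][:,:,::-1])
E
```

```text
t: 3.42
tcp_pos: [0.6068, 0.0101, 0.0864]
tool_rot: [0.625, 0.332, -0.624, 0.332]
force: [-0.9, 0.7, 7.0]
finger_gap: 0.327
3.425 [0.60684311 0.0101317  0.08643081] [-0.92196617  0.67475593  7.001321  ] [ 0.00362002  0.21081765 -0.08588401] yaw -33.98701501105734
```

View pics/wrist3.png

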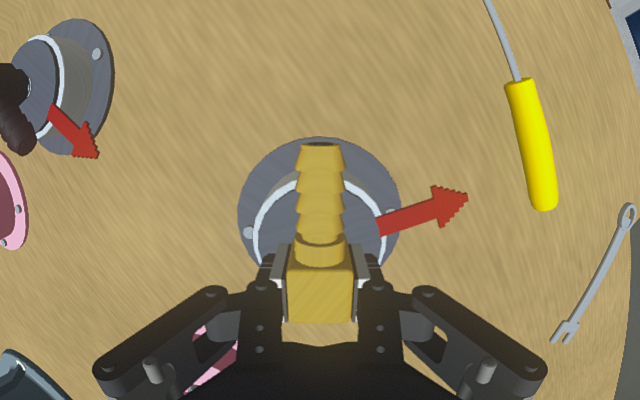

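The body is held squarely: the opening of 0.327 is about 28 mm. Now I'll turn it 1.23 rad clockwise.

```bash
python3 -m crank '[0,0,0,0,-0.14, 0,0,0,0,-0.28, 0,0,0,-0.2,-0.42, 0,0,0,-0.3,-0.56, 0,0,0,-0.3,-0.7, 0,0,0,-0.4,-0.84, 0,0,0,-0.5,-0.98, 0,0,0,-0.6,-1.12, 0,0,0,-0.6,-1.23, 0,0,0,-0.6,-1.23]'
python3 - <<'E'
from station import manip,viewer
from h import *
s=manip.sense();M=R.from_quat(s['tool_rot']).as_matrix();print(s['t'],s['tcp_pos'],s['force'],s['ft_torque'],'yaw',np.degrees(np.arctan2(M[1,1],M[0,1])))
d=viewer.snapshot('wrist');cv2.imwrite('pics/wrist4.png',d['img'][:,:,::-1])
E
```

```text
t: 4.72
tcp_pos: [0.607, 0.0098, 0.0859]
tool_rot: [0.702, -0.089, -0.701, -0.089]
force: [-1.1, -1.3, 6.3]
finger_gap: 0.32
4.725 [0.60696864 0.00982196 0.08585798] [-1.09129947 -1.29706822  6.34503772] [-0.07346969  0.19613249 -0.08821509] yaw -104.48810008389391
```

View pics/wrist4.png

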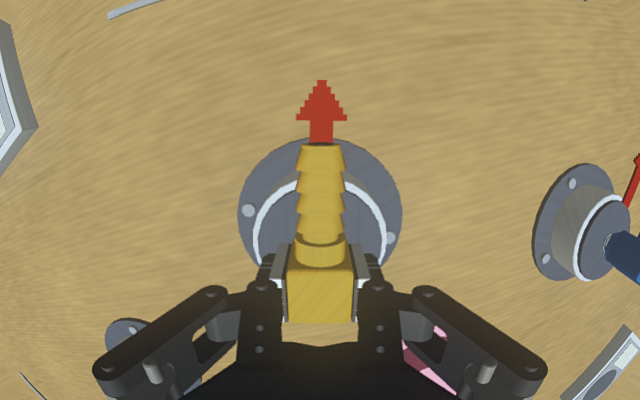

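The tail (end at 320,147) now lines up with the arrow tip (322,80). I'll open, rise, retreat and check.

```bash
python3 -m crank '[1,0,0,0,0, 1,0,0,0,0, 1,0,0,0,0, 1,0,0,40,0, 1,0,0,90,0, 1,0,0,140,0, 1,0,0,160,0, 1,0,0,160,0]'
python3 -m crank '[1,-30,-50,0,0, 1,-60,-100,0,0, 1,-80,-150,0,0, 1,-100,-200,0,0, 1,-120,-250,0,0, 1,-120,-250,0,0, 1,-120,-250,0,0]'
python3 - <<'E'
from station import manip,viewer
from h import *
s=manip.sense();print(s['t'],s['tcp_pos'],s['force'])
for n in('top','scene'):
    d=viewer.snapshot(n);cv2.imwrite(f'pics/{n}5.png',d['img'][:,:,::-1]);np.savez(n+'5.npz',**d)
d=dict(np.load('top5.npz'));hs,red=masks(d['img']);H,S,V=[hs[...,i].astype(int) for i in range(3)]
roi=np.zeros(H.shape,bool);roi[90:180,270:360]=1;c=np.array([.606,.0092,0])
b=roi&(H>=18)&(H<=24)&(S>115)&(V>80);n,l,st,ce=cv2.connectedComponentsWithStats(b.astype(np.uint8));b=l==1+st[1:,4].argmax()
t=ray(d,np.argwhere(b)[:,::-1],.09);r=np.linalg.norm((t-c)[:,:2],axis=1);g=t[r>.025].mean(0)-c;print('tail',np.degrees(np.arctan2(g[1],g[0])),b.sum())
E
```

```text
t: 5.78
tcp_pos: [0.6074, 0.01, 0.2465]
tool_rot: [0.703, -0.089, -0.7, -0.089]
force: [0.8, -0.3, 0.1]
finger_gap: 0.999
t: 6.65
tcp_pos: [0.4857, -0.2392, 0.2432]
tool_rot: [-0.701, 0.088, 0.702, 0.09]
force: [-0.7, 0.5, -0.9]
finger_gap: 1.001
6.65 [ 0.4856773  -0.23922655  0.24315883] [-0.68280031  0.51282707 -0.86037573]
tail -15.283303924577607 363
```

View pics/top5.png

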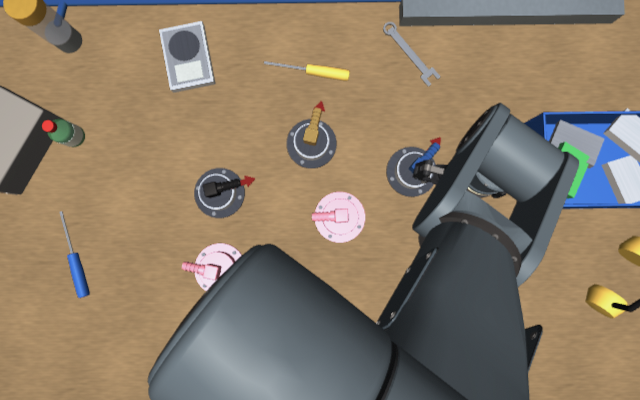

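View pics/scene5.png

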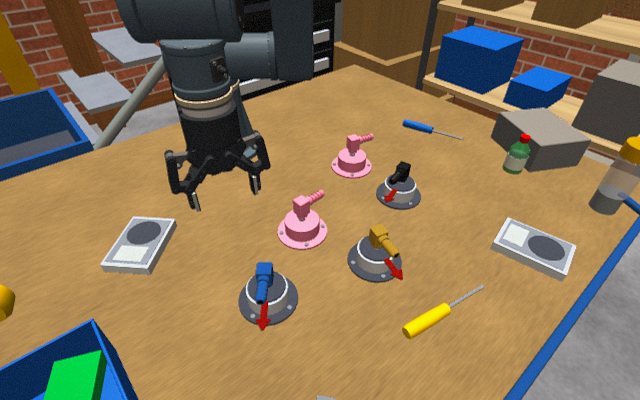

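The brass tail reads −15.3° against −14.3 to −15.2° for the arrow. Blue (264,285) and black (400,185) look unchanged, and the gripper is clear at z 0.24. I'll hand it in.

```bash
python3 -c "
from station import workorder
print(workorder.sign_off())"
```

```text
the job is handed in; nothing more can be done
None
```

I gripped the brass elbow on its clear flats and screwed it 1.23 rad (about 70°) clockwise. I then let go, backed the arm off and handed the job in at about 6.7 s.

- **Alignment:** the last top view put the tail at −15.3°. The arrow had measured −14.3 to −15.2° at the start. That is within about 1°, against the 12° allowed.
- **Other parts:** the blue and black elbows and the pink look-alikes looked unmoved by eye in the final scene picture. I did not measure their positions again.
- **Robot:** the gripper was open, the TCP was at 0.24 m, and the force was about 1 N, so it was touching nothing.

No checks failed. Joint speed limits left the first approach about 60 mm short, so I made up the rest before descending.

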